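Build the lens stack on the press-down stacking fixture

ROBOT

A 6-joint arm with a two-finger parallel gripper is mounted at the origin on a cart in front of the work surface, level with it; the furniture and walls round the work are solid. World frame = base frame: x ahead of the robot, y to its left, z up, the work surface at z = 0. Lengths are in mm, angles in rad, forces in N, time in s.
With the tool pointing down it reaches from about 350 to 975 mm from the base axis. Payload 7.1 kg.
Tool frame: the origin (TCP) lies at the very end of the fingers, on their centre line; the grasp point (between the pads) lies 19 mm behind it (ctrl.grasp_offset is the distance from the TCP to the grasp point, in mm); z points along the fingers, y is the line along which they close (so a half turn about z gives the same grasp; the last joint's range is limited). The gripper opens to 88 mm and grips with 3 to 60 N. Pads are 20 mm wide; open, the fingers measure 115 mm over their backs; the gripper's body (75 mm by 178 mm) begins 61 mm behind the grasp point.
Start: joints at [1.174, 0.423, 1.63, -0, 1.089, -0.019], TCP at [230.515, 580.919, 198.375] pointing down, gripper open.
Joint ranges: [-3, 3], [-0.9, 2.11], [0.09, 2.58], [-1.31, 4.45], [0.11, 2.69], [-2.54, 2.54]. Speed limits (rad/s): [2.39, 2.39, 3.01, 3.14, 3.14, 3.14].

INTERFACE

Orientations are given as a rotation vector (axis times angle).
In Python, from workcell import ctrl, viewer, ticket, models gives the robot as it stands.
- The arm moves only by the tool play_rows, never from a script. Its arguments are lists of equal length, an entry for each row: "dp": the shift along the world's x, y, z in mm, a list of three; "yaw": the turn about the world's z in degrees. In form: {"dp": [[tx, ty, tz], ...], "yaw": [yaw, ...]}. A call has 1 to 8 rows; each row shifts and turns the commanded pose from where the row before left it; what a row does not reach is not made up. A row lasts 1/12 s, in which the tool goes at most 41.7 mm and 7.16 degrees, less where a joint would pass 70% of its speed; a pose out of reach is approached as far as the arm can. A call is refused whole if a number of a shift passes 41.7 or a number of a turn 7.16, either way. A call with a gripper value outside its range is refused whole. "gripper" is the closure, from 0 (fully open) to 1 (shut), set as the call begins (left out, the last holds). The fingers move at their own pace and stop on an object; the grip force is fixed at half the most. Time passes only in rows, so rows that do not move let the fingers close. It gives the time, the measured TCP pose, the force, the opening and the grip force at its end, in the units of the state.
- ctrl.get_obs(): the state, without advancing time (a new reading comes with each control period).
- viewer.get_image(name): name is "side" or "top" or "wrist"; returns a dict with "pixels" (480x640x3 uint8, red, green, blue), "range_z" (480x640 float32, mm along the optical axis (not along the pixel's ray), 0 where there is no reading), "fx", "fy", "cx", "cy" (pixels), "dist_coeffs" ([k1, k2, p1, p2, k3] as OpenCV has them; the pictures are not rectified), "T" (4x4, takes a point from camera to world coordinates); the wrist camera has in their place "hand_eye" (4x4, takes a point from camera to tool coordinates, whose origin is the TCP and whose axes are the flange's). Camera axes: x right, y up, looking along -z (the intrinsics and any distortion apply to the point x, -y, -z); pixel columns grow to the right and rows downward; lengths in mm; the calibration is good to about 2 mm. A picture is of the moment at which its call begins: read the wrist's pose just before it.
- ticket.close_job(): hands the job in; it is judged then, once.
Trained networks look in a picture, given as the dict that the camera call returned (one of the last four; its "shot" number tells which), for a name from the list of things; names that differ only in an ending like _2 or _b are one class to them, and where a whole thing is asked for, a point or a joint stands for the part that bears it (a point fixed in the world has none). Each returns a list of dicts, best first, with "conf" (0 to 1); they miss things now and then, are a little off and sometimes report something else, mostly with a low value. They report only what shows in the picture. A call takes as long as a camera call. They do not tell look-alikes from the thing itself.
- models.look_for(picture, name): "bbox" ([centre column, centre row, width, height] in pixels, round what is visible of it).
- models.landmark_of(picture, name): "location" ([column, row] in pixels: a listed point, or the origin of a listed thing).
The state is a dict: "t": time; "qpos": joint angles; "qvel": joint speeds; "joint_torque": joint torques, N m; "ee_pos": TCP position; "orientation": TCP orientation; "ft_force": force on the tool from outside, world axes, zero at the start; "moment": the same for the moment, N m; "width": finger opening in mm; "grasp_force": force on a finger pad.
Only numpy, scipy, OpenCV 4.12 (cv2) and the standard library are available. Lean on these libraries where they do the work, as an engineer would, in place of code of your own. Each camera call takes 0.05 s, during which the arm holds its last target. There are 200 camera calls.

TASK

Build the lens stack in the round bore of the grey stacking fixture: first the black spacer, then the green glass lens blank, last the brass retaining ring. Slide each part flat across the deck up against the blue curved stop without lifting it, then press it down flush with the deck so that the next one can slide over it, until the white table is at its hard bottom and the ring is flush; seat the ring there with a firm press of about 20 N, held for a moment. Be gentle: never more than 35 N on the glass or 60 N on the ring, and leave the other things alone.

Things in the scene. Friction and masses are not known exactly. Their poses are not given: they have to be found in the camera images.
- fixture: Stacking fixture, fixed to the bench: a flat grey deck, its top 54 mm above the bench, 12 mm thick, on four posts. Origin on the bench straight under the centre of the bore; x points from the waiting parts to the closed side of the blue stop, z up. The deck reaches from x = -200 to +56 mm and y = -140 to +140 mm.
- stop (a point): Blue curved stop on the deck round the far side of the bore; the point is the middle of its inner face at deck level, 31 mm from the bore's axis along the fixture's +x. Inner radius 31 mm, 6 mm thick, 14 mm high, spanning 52 degrees either side of +x, open to -x. A part pushed home against it stands over the bore with 1 mm to spare.
- well (a point): Centre of the round bore, at the level of the deck's top; axes as the fixture's. The bore is 64 mm across, slightly chamfered, and holds a white round table (joint table).
- table (a joint): Depth in m of the white table (61 mm across) below the deck's top: 0 level with the deck, 0.036 at its hard bottom, just enough for the three parts. It goes straight down under a press of about 9 to 11 N (more if pressed fast), stays where it is left and has no spring; it starts level with the deck or up to 1.5 mm below it.
- spacer: Black plastic spacer: a flat ring 60 mm across with a 24 mm hole, 12 mm thick. Lies flat on the deck; origin at the centre of its underside, z up. Mass 50 to 100 g, like the other two parts; they slide easily.
- lens: Green glass lens blank: a plain solid disc 60 mm across, 12 mm thick, lying flat. Origin at the centre of its underside, z up. Fragile: no more than 35 N from the gripper.
- ring: Brass retaining ring: flat, 60 mm across with a 24 mm hole and two dark spanner slots on top, 12 mm thick, lying flat. Origin at the centre of its underside, z up.
- loupe: Black eye loupe, 39 mm across, 31 mm tall, standing on the rear left corner of the deck; bystander. Origin under its centre.
- eraser: Blue and white eraser, 23x49x13 mm, on the rear right corner of the deck; bystander. Origin under its centre.
- solvent_bottle: White solvent pump bottle, 71 mm across, 140 mm tall, right rear; bystander. Origin under its centre.
- tweezers_blue: Tweezers, 125 mm long, lying at the front right; bystander. Origin under the centre.
Mind the look-alikes: they are no part of the job. There is more than one size of the spacer; the job needs the largest.

How it is judged:
By the outcome, as a careful person would: the job done as asked, in the order asked, and still so for the second after the job is handed in, with the robot touching nothing.
It also fails if it takes over 67 s, if anything falls off the work surface, if the arm or the gripper's body presses on something with over 40 N, if the wrist force passes 120 N, or if a joint passes its speed limit or range.

## Working session

There is one attempt and no reset: what is moved stays moved. The work goes in short steps, Python scripts to look and compute and a tool call to move; the robot and the scene stay as the last step left them, time stands still between calls to the robot, and variables do not carry over. Pictures are saved under pics/ and viewed, at most 10 in all, crops included, and the job is handed in when it is done.

Besides the shell and the picture viewer there is one more tool, called after ">>>" as name([rows], argument=value, ...), one row to a line, values as JSON. play_rows: Moves the arm, as the interface text tells. Its arguments: {"type":"object","properties":{"dp":{"type":"array"},"yaw":{"type":"array"},"gripper":{"type":"number"}},"required":["dp","yaw"]}

```bash
mkdir -p pics; cat > h.py <<'E'
import numpy as np,cv2
from workcell import ctrl,viewer,ticket,models
def unproj(p,uv,z=None):
    K=np.array([[p['fx'],0,p['cx']],[0,p['fy'],p['cy']],[0,0,1.]])
    uv=np.array(uv,float).reshape(-1,1,2)
    n=cv2.undistortPoints(uv,K,np.array(p['dist_coeffs'],float)).reshape(-1,2)
    d=np.c_[n[:,0],-n[:,1],-np.ones(len(n))]
    T=np.array(p['T'])
    o=T[:3,3]; D=d@T[:3,:3].T
    if z is None:
        r=np.array([p['range_z'][int(round(v)),int(round(u))] for u,v in uv.reshape(-1,2)])
        return o+D*r[:,None]
    return o+D*((z-o[2])/D[:,2])[:,None]
def cloud(p):
    v,u=np.mgrid[0:480,0:640]
    return unproj(p,np.c_[u.ravel(),v.ravel()]).reshape(480,640,3)
E
python3 - <<'E'
from h import *
o=ctrl.get_obs();print({k:np.round(v,3) for k,v in o.items()})
for c in ['top','side']:
    p=viewer.get_image(c);cv2.imwrite(f'pics/{c}0.png',p['pixels'][:,:,::-1])
    for n in ['fixture','stop','well','spacer','lens','ring','loupe','eraser']:
        for f,k in((models.landmark_of,'location'),(models.look_for,'bbox')):
            try:
                for r in f(p,n)[:4]:
                    uv=r[k]; print(c,n,k,np.round(uv),round(r['conf'],2),np.round(unproj(p,[uv[:2]],54)[0],1),np.round(unproj(p,[uv[:2]])[0],1))
            except Exception as e: print(c,n,k,'err',e)
E
```

```text
{'t': np.float64(0.0), 'qpos': array([ 1.174,  0.424,  1.631, -0.   ,  1.089, -0.019]), 'qvel': array([-0.001,  0.   ,  0.   , -0.002,  0.   , -0.   ]), 'joint_torque': array([ 0.0000e+00, -5.4460e+01, -2.7366e+01,  6.4000e-02,  2.3000e-02,
       -0.0000e+00]), 'ee_pos': array([230.308, 580.36 , 197.606]), 'orientation': array([-5.900e-01, -3.085e+00,  2.000e-03]), 'ft_force': array([-0.368, -0.165,  0.144]), 'moment': array([-0.035, -0.057,  0.006]), 'grasp_force': np.float64(0.0), 'width': np.float64(87.411)}
top fixture location [253. 198.] 0.79 [616.    6.4  54. ] [616.8   6.8  51. ]
top fixture bbox [254. 230. 147. 140.] 0.82 [551.7   1.5  54. ] [551.7   1.5  54.1]
top stop location [248. 177.] 0.79 [659.7  18.6  54. ] [657.6  17.6  61.2]
top stop bbox [253. 230. 149. 133.] 0.73 [551.5   3.9  54. ] [551.5   3.9  53.6]
top well location [247. 194.] 0.94 [625.   18.2  54. ] [625.9  18.7  50.4]
top spacer location [238. 321.] 0.83 [374.5  23.6  54. ] [372.9  32.   -0.9]
top spacer location [248. 257.] 0.81 [499.  10.  54.] [499.2  10.2  52.2]
top spacer location [293. 320.] 0.58 [
[... 2389 characters left out ...]
10. 223.  25.  12.] 0.83 [548.1 -60.4  54. ] [533.8 -80.1  69.6]
side ring location [275. 204.] 0.62 [525.7  71.4  54. ] [516.   55.9  64.9]
side ring location [420. 283.] 0.31 [ 609.  -406.1   54. ] [ 628.5 -389.2   34.2]
side ring bbox [270. 203.  22.  13.] 0.6 [519.3  85.3  54. ] [507.4  65.7  67.6]
side loupe location [298. 183.] 0.73 [646.6 137.6  54. ] [630.7 114.4  69.4]
side loupe location [350. 211.] 0.42 [673.8 -70.9  54. ] [ -219.2 -1122.2   893.5]
side loupe bbox [300. 177.  15.  16.] 0.6 [671.5 161.4  54. ] [638.  113.1  85.6]
side eraser location [353. 212.] 0.42 [674.3 -80.6  54. ] [658.3 -99.3  69.1]
side eraser location [278. 221.] 0.4 [487.1  -4.9  54. ] [478.6 -18.3  64.1]
```

View pics/top0.png

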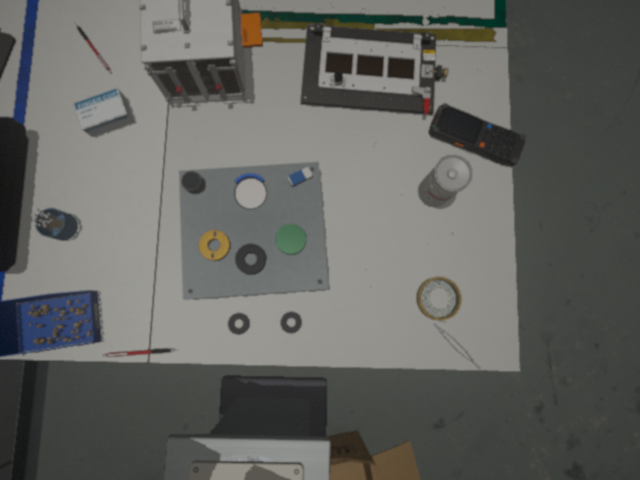

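View pics/side0.png

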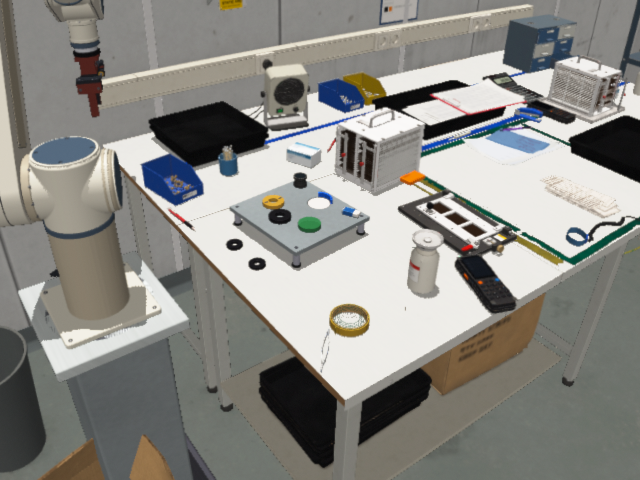

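The top view shows the bore at about (250,192) with the stop behind it. The large spacer is at (250,259), the lens at (290,239) and the ring at (214,245). The two small spacers near row 322 are decoys lying on the bench. I'll move over the deck for a precise wrist view.

>>> play_rows([
  [17,-32,8],
  [17,-32,8],
  [17,-32,8],
  [17,-32,8],
  [17,-32,8],
  [17,-32,8],
  [17,-32,8],
  [17,-32,8],
], yaw=[3,3,3,3,3,3,3,3], gripper=0.6)

```text
t: 2.37
ee_pos: [367.0, 323.4, 263.0]
orientation: [-0.069, 3.14, 0.0]
ft_force: [0.4, 0.9, 0.6]
width: 38.0
grasp_force: 0.0
```

>>> play_rows([
  [17,-32,8],
  [17,-32,8],
  [17,-32,8],
  [17,-32,8],
  [17,-32,8],
  [17,-32,8],
  [17,-32,8],
  [17,-32,8],
], yaw=[0,0,0,0,0,0,0,0])

```text
t: 3.03
ee_pos: [503.0, 67.1, 327.1]
orientation: [-0.064, 3.14, 0.0]
ft_force: [0.8, -0.1, -0.2]
width: 35.4
grasp_force: 0.0
```

>>> play_rows([
  [17,-32,0],
  [17,-32,0],
  [0,0,0],
  [0,0,0],
], yaw=[0,0,0,0])

```text
t: 3.37
ee_pos: [536.9, 3.4, 326.1]
orientation: [0.059, -3.141, -0.0]
ft_force: [0.4, -0.0, -0.4]
width: 35.0
grasp_force: 0.0
```

```bash
cat >> h.py <<'E'
def wrist():
    from scipy.spatial.transform import Rotation as R
    o=ctrl.get_obs();p=viewer.get_image('wrist')
    W=np.eye(4);W[:3,:3]=R.from_rotvec(o['orientation']).as_matrix();W[:3,3]=o['ee_pos']
    p['T']=W@np.array(p['hand_eye']);return o,p,W
E
python3 - <<'E'
from h import *
o,p,W=wrist();cv2.imwrite('pics/w1.png',p['pixels'][:,:,::-1])
print(o['t'],o['ee_pos'],W[:3,:3].round(3),o['ft_force'],o['width'],p['T'].round(2))
for n in ['well','stop','spacer','lens','ring']:
    for f,k in((models.landmark_of,'location'),(models.look_for,'bbox')):
        for r in f(p,n)[:3]:
            uv=r[k]; print(n,k,np.round(uv),round(r['conf'],2),np.round(unproj(p,[uv[:2]],54)[0],1))
E
```

```text
3.3667 [536.8771009    3.39390618 326.13962425] [[-0.999 -0.038 -0.   ]
 [-0.038  0.999  0.   ]
 [ 0.     0.    -1.   ]] [ 0.37003    -0.04295407 -0.37531019] 34.96944853505853 [[-4.0000e-02 -9.6000e-01 -2.9000e-01  4.5567e+02]
 [ 1.0000e+00 -4.0000e-02 -1.0000e-02  7.0000e-01]
 [ 0.0000e+00 -2.9000e-01  9.6000e-01  5.1225e+02]
 [ 0.0000e+00  0.0000e+00  0.0000e+00  1.0000e+00]]
well location [326. 266.] 0.55 [628.1  10.8  54. ]
well bbox [318. 202. 252. 222.] 0.61 [546.   -2.3  54. ]
stop location [330. 289.] 0.69 [660.   17.4  54. ]
stop location [ 56. 261.] 0.62 [ 634.7 -331.4   54. ]
stop bbox [317. 200. 249. 221.] 0.7 [544.2  -3.6  54. ]
spacer location [326. 157.] 0.76 [492.9   6.   54. ]
spacer location [258. 191.] 0.75 [535.8 -75.1  54. ]
spacer location [350.  55.] 0.6 [382.7  26.7  54. ]
spacer bbox [326. 161.  53.  49.] 0.94 [497.1   5.6  54. ]
spacer bbox [353.  52.  41.  40.] 0.79 [380.2  29.8  54. ]
spacer bbox [264.  51.  36.  40.] 0.56 [382.3 -65.8  54. ]
lens location [255. 194.] 0.79 [539.6 -78.2  54. ]
ring location [384. 180.] 0.58 [517.4  74.8  54. ]
ring location [327. 265.] 0.41 [627.   12.1  54. ]
ring bbox [386. 184.  55.  56.] 0.94 [521.6  78.2  54. ]
```

View pics/w1.png

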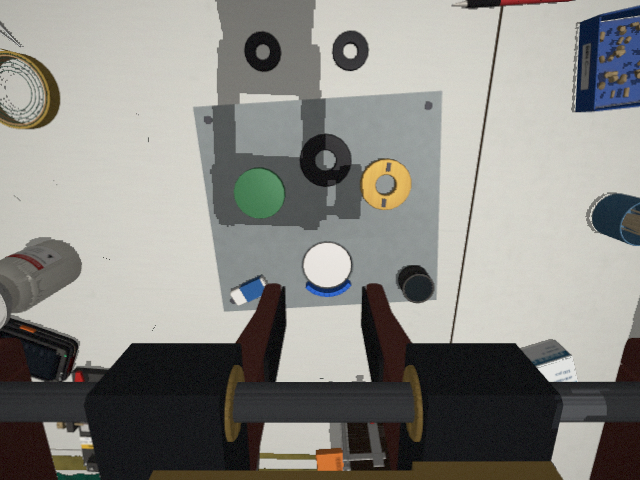

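The wrist view shows the table at (327,266) with the stop below it, the spacer at (326,160), the lens at (260,193) and the ring at (386,184). Next I'll fit circles for accuracy.

```bash
cat >> h.py <<'E'
def fitc(P):
    A=np.c_[2*P[:,:2],np.ones(len(P))];b=(P[:,:2]**2).sum(1)
    s=np.linalg.lstsq(A,b,rcond=None)[0];return s[0],s[1],np.sqrt(s[2]+s[0]**2+s[1]**2)
def circ(p,mask,seed,z):
    n,l=cv2.connectedComponents(mask.astype(np.uint8))
    m=(l==l[seed[1],seed[0]]).astype(np.uint8)
    c=max(cv2.findContours(m,cv2.RETR_EXTERNAL,cv2.CHAIN_APPROX_NONE)[0],key=len)
    c=cv2.convexHull(c).reshape(-1,2)
    P=unproj(p,c,z);f=fitc(P)
    for _ in range(3):
        r=np.abs(np.hypot(P[:,0]-f[0],P[:,1]-f[1])-f[2]);f=fitc(P[r<2])
    return np.round(f,1),int(m.sum())
E
python3 - <<'E'
from h import *
o,p,W=wrist();im=p['pixels'].astype(int);R,G,B=im[...,0],im[...,1],im[...,2];V=im.max(2)
hsv=cv2.cvtColor(p['pixels'],cv2.COLOR_RGB2HSV).astype(int)
print('hsv',[hsv[y,x].tolist() for x,y in((326,266),(260,193),(370,184),(310,160),(290,160),(345,160),(327,293),(220,270))])
C=cloud(p)
print('depth z',[C[y,x,2].round(1) for x,y in((326,266),(260,193),(370,184),(308,160),(220,250),(300,220))])
print('table',circ(p,(V>150)&(hsv[...,1]<40),(326,266),53.5))
print('lens',circ(p,(hsv[...,0]>45)&(hsv[...,0]<85)&(hsv[...,1]>80),(260,193),66))
print('ring',circ(p,(hsv[...,0]>10)&(hsv[...,0]<35)&(hsv[...,1]>100),(368,184),66))
for th in(35,45,55):print('spacer',th,circ(p,V<th,(308,160),66))
# height based
Z=C[...,2]
# blue stop
m=((hsv[...,0]>100)&(hsv[...,0]<125)&(hsv[...,1]>150));m[:, :295]=0;m[:,360:]=0;m[:270]=0;m[310:]=0
ys,xs=np.nonzero(m);print('stop top pts',np.c_[xs,ys].min(0),np.c_[xs,ys].max(0))
# deck edges
from numpy.linalg import svd
def edge(pts):
    P=unproj(p,pts,54)[:,:2];c=P.mean(0);d=svd(P-c)[2][0];return c.round(1),np.degrees(np.arctan2(d[1],d[0])).round(2)
L=[];Rr=[];
for y in range(130,280,4):
    row=Z[y]
    i=np.nonzero((row>49)&(row<60)&(np.arange(640)>150)&(np.arange(640)<480))[0];L.append((i[0],y));Rr.append((i[-1],y))
T=[]
for x in range(250,430,4):
    col=Z[:,x];i=np.nonzero((col>49)&(col<60)&(np.arange(480)<300))[0];T.append((x,i[0]))
print(edge(L),edge(Rr),edge(T))
E
```

```text
hsv [[15, 11, 231], [66, 100, 132], [20, 148, 222], [135, 23, 22], [100, 9, 86], [90, 4, 62], [109, 196, 178], [85, 11, 141]]
depth z [np.float64(52.4), np.float64(64.9), np.float64(65.6), np.float64(67.0), np.float64(53.0), np.float64(55.2)]
table (array([626.9,  11.6,  30. ]), 1647)
lens (array([535.8, -71.3,  29.6]), 2017)
ring (array([520.2,  75.1,  29.4]), 1644)
spacer 35 (array([495.5,   4.3,  28.9]), 1129)
spacer 45 (array([495.6,   4.1,  29.1]), 1206)
spacer 55 (array([495.5,   4. ,  29.3]), 1356)
stop top pts [304 280] [348 296]
(array([ 555.8, -135. ]), np.float64(5.62)) (array([544.3, 143.9]), np.float64(5.62)) (array([426.5,  17.6]), np.float64(95.63))
```

>>> play_rows([
  [-12,-0.5,-35],
  [-12,-0.5,-35],
  [-12,-0.5,-35],
  [-12,-0.5,-35],
  [-12,-0.5,-35],
  [-12,-0.5,-35],
  [-12,-0.5,-35],
  [0,0,0],
], yaw=[3.4,0,0,0,0,0,0,0], gripper=0.66)

```text
t: 4.63
ee_pos: [445.8, 1.5, 76.5]
orientation: [0.157, -3.126, -0.001]
ft_force: [-2.0, -0.4, -0.8]
width: 30.1
grasp_force: 0.0
```

>>> play_rows([
  [-2,-0.5,-12],
  [0,0,-10],
  [0,0,0],
  [0,0,0],
], yaw=[0,0,0,0])

```text
t: 4.97
ee_pos: [451.6, 0.9, 60.1]
orientation: [-0.158, 3.137, -0.0]
ft_force: [0.4, -0.4, 0.1]
width: 30.0
grasp_force: 0.0
```

```bash
cat >> h.py <<'E'
O=np.array([627,11.8]);YAW=np.radians(5.6);u=np.array([np.cos(YAW),np.sin(YAW)]);v=np.array([-u[1],u[0]])
def fx(w): d=np.array(w[:2])-O; return np.round([d@u,d@v],2)
def st():
    o=ctrl.get_obs();from scipy.spatial.transform import Rotation as R
    m=R.from_rotvec(o['orientation']).as_matrix()
    print('t',round(o['t'],2),'tcp',o['ee_pos'].round(2),'fx',fx(o['ee_pos']),'yang',np.degrees(np.arctan2(m[1,1],m[0,1])).round(2),'F',o['ft_force'].round(2),'w',round(o['width'],1))
E
python3 - <<'E'
from h import *
st();o,p,W=wrist();cv2.imwrite('pics/w2.png',p['pixels'][:,:,::-1])
E
```

```text
t 4.97 tcp [451.61   0.94  60.13] fx [-175.61    6.31] yang 95.75 F [ 0.38 -0.43  0.07] w 30.0
```

View pics/w2.png

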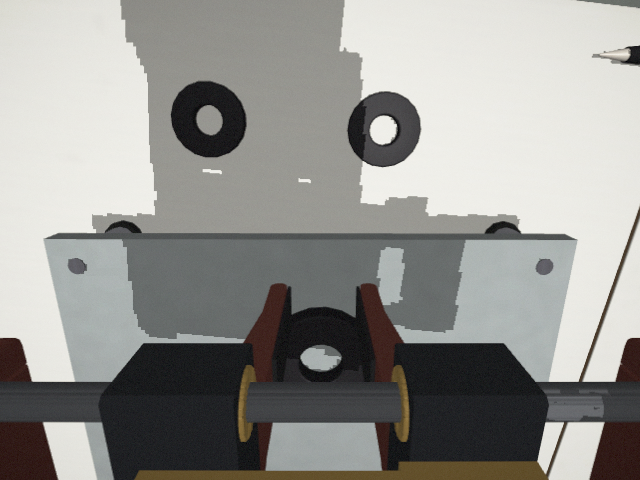

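The fingers stand just behind the black spacer at (320,340). I'll push it forward now.

>>> play_rows([
  [5,0,-2],
  [8,0.1,0],
  [10,0.3,0],
  [10,0.3,0],
  [10,0.3,0],
  [10,0.3,0],
  [10,0.3,0],
  [10,0.3,0],
], yaw=[0,0,0,0,0,0,0,0])

```text
t: 5.68
ee_pos: [524.7, 2.9, 57.3]
orientation: [-0.158, 3.138, -0.0]
ft_force: [-0.6, 0.2, 1.0]
width: 30.0
grasp_force: 0.0
```

>>> play_rows([
  [10,0.8,0],
  [10,0.8,0],
  [10,0.8,0],
  [8,0.8,0],
  [2,0.2,0],
  [0,0,0],
], yaw=[0,0,0,0,0,0])

```text
t: 6.18
ee_pos: [564.1, 6.3, 57.3]
orientation: [-0.158, 3.137, 0.0]
ft_force: [0.0, -0.9, 0.3]
width: 29.8
grasp_force: 0.0
```

```bash
python3 - <<'E'
from h import *
st();p=viewer.get_image('top');cv2.imwrite('pics/t2.png',cv2.resize(p['pixels'][140:310,160:350,::-1],None,fx=4,fy=3.5))
p=viewer.get_image('side');cv2.imwrite('pics/s2.png',cv2.resize(p['pixels'][150:270,220:390,::-1],None,fx=4,fy=4))
E
```

```text
t 6.18 tcp [564.12   6.33  57.3 ] fx [-63.12   0.69] yang 95.76 F [ 0.   -0.89  0.3 ] w 29.8
```

View pics/s2.png

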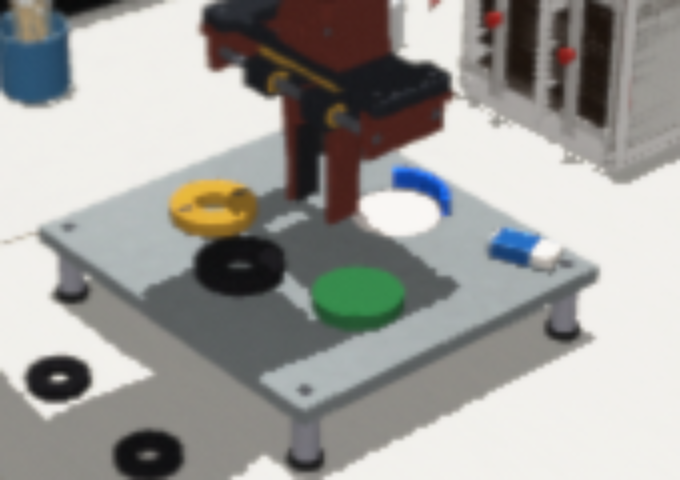

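The side crop shows the spacer still at about its old place, with the fingers beyond it. I'll check the top view and the positions.

```bash
python3 - <<'E'
from h import *
p=viewer.get_image('side')
for n in ['spacer','lens','ring','well']:
    for r in models.look_for(p,n)[:3]: print(n,np.round(r['bbox']),round(r['conf'],2),unproj(p,[r['bbox'][:2]],60)[0].round(1))
print('finger tips',[unproj(p,[q])[0].round(1) for q in((305,203),(306,201),(295,197))],unproj(p,[(305,205)],57))
w=np.array(p['T'])
o,q,W=wrist();
V=q['pixels'].max(2)
print('tips wrist',[unproj(q,[a])[0].round(1) for a in((281,288),(367,288))])
E
```

```text
spacer [234. 244.  14.  12.] 0.66 [335.  -41.5  60. ]
spacer [256. 264.  15.  13.] 0.61 [ 338.9 -139.4   60. ]
spacer [279. 219.  20.  12.] 0.53 [488.7  -6.9  60. ]
lens [310. 224.  24.  14.] 0.87 [540.7 -71.9  60. ]
ring [272. 201.  27.  13.] 0.77 [524.6  83.7  60. ]
well [299. 223. 141.  87.] 0.9 [521.1 -50.5  60. ]
finger tips [array([567.5,  -9.9,  84.2]), array([565.8, -16.8,  94.3]), array([557.1,  21.7,  90.6])] [[587.87650508  18.77162737  57.        ]]
tips wrist [array([553.6, -13.2,  86.2]), array([549.7,  24.8,  86.4])]
```

View pics/t2.png

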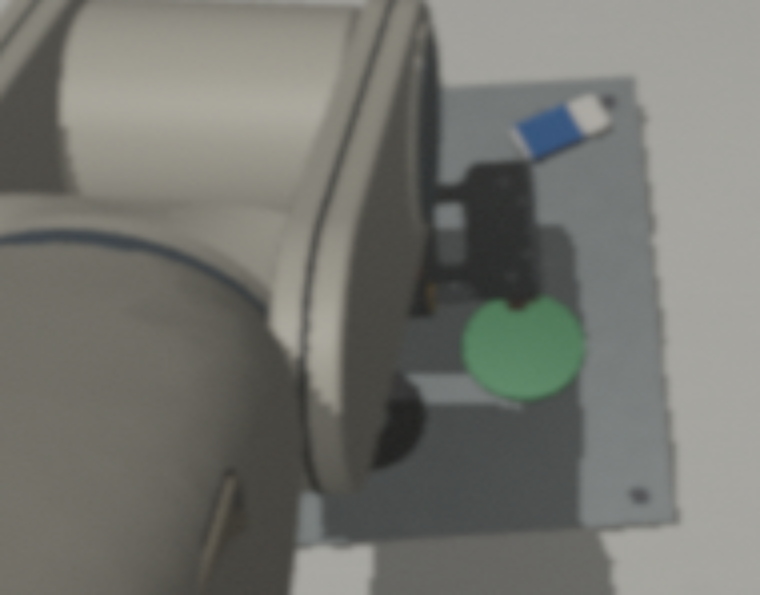

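The top view shows the spacer still unmoved, mostly hidden by the arm. The depth readings suggest the fingertips sit higher than the TCP reading says, so I'll measure that.

```bash
python3 - <<'E'
from h import *
print(ctrl.grasp_offset); st()
for c in('side','top'):
    p=viewer.get_image(c);C=cloud(p).reshape(-1,3)
    m=(abs(C[:,0]-564)<22)&(abs(C[:,1]-6)<45)&(C[:,2]>60)&(C[:,2]<140)
    P=C[m];P=P[np.argsort(P[:,2])];print(c,len(P));print(P[:14].round(0).tolist())
p=viewer.get_image('side')
for r in range(190,212): print(r,[int(p['pixels'][r,x,0])-int(p['pixels'][r,x,2]) for x in range(290,314)])
E
```

```text
18.700000000000003
t 6.58 tcp [563.23   6.2   57.42] fx [-64.01   0.65] yang 95.75 F [-0.59 -0.75 -0.06] w 29.5
side 323
[[583.0, -30.0, 62.0], [561.0, -10.0, 80.0], [569.0, 25.0, 82.0], [569.0, -12.0, 82.0], [559.0, 25.0, 82.0], [557.0, -12.0, 83.0], [561.0, 22.0, 83.0], [564.0, -14.0, 84.0], [554.0, 37.0, 84.0], [574.0, -15.0, 85.0], [550.0, 26.0, 85.0], [561.0, 23.0, 86.0], [554.0, -11.0, 86.0], [574.0, 27.0, 86.0]]
top 0
[]
190 [-7, 12, 33, 32, 8, -1, -1, -3, -2, -4, -3, 18, 39, 46, 46, 45, 45, 45, 45, 36, 7, -4, -5, -6]
191 [-6, 13, 34, 33, 9, -1, -3, -2, -1, -5, -5, 17, 40, 46, 45, 46, 43, 45, 45, 30, -3, -8, -9, -8]
192 [-6, 12, 32, 35, 9, 0, -3, -2, -3, -3, -5, 17, 39, 46, 45, 44, 46, 44, 44, 32, -4, -8, -8, -8]
193 [-5, 12, 33, 34, 9, -1, -1, -3, -3, -4, -5, 18, 38, 48, 44, 45, 45, 45, 43, 28, -2, -8, -8, -7]
194 [-6, 12, 33, 34, 9, -1, -2, -3, -1, -4, -6, 18, 40, 50, 46, 45, 46, 44, 44, 28, -3, -8, -8, -8]
195 [-6, 11, 33, 33, 11, -1, -3, -2, -2, -4, -4, 17, 38, 48, 47, 45, 45, 45, 44, 34, -2, -7, -8, -8]
196 [-7, 10, 36, 34, 11, -2, -2, -2, -3, -4, -5, 13, 35, 46, 45, 45, 
[... 806 characters left out ...]
, 5]
205 [-7, -6, -7, -8, -6, -5, -5, -5, -5, -5, -3, 15, 34, 39, 19, 3, -2, -3, 3, 10, 12, 13, 8, 6]
206 [-6, -6, -5, -4, -4, -3, -3, -3, -5, -5, -5, -2, 6, 1, -2, -4, -4, -4, -3, 4, 11, 11, 12, 8]
207 [-5, -3, -4, -4, -4, -4, -5, -5, -4, -4, -5, -4, -2, -3, -4, -4, -5, -5, -4, -1, 2, 7, 11, 12]
208 [-5, -4, -5, -5, -5, -6, -5, -5, -4, -4, -5, -4, -3, -2, -4, -4, -4, -5, -4, -5, -3, -3, -2, 2]
209 [-3, -5, -5, -5, -4, -4, -4, -4, -4, -3, -4, -4, -3, -4, -5, -5, -4, -5, -5, -5, -5, -4, -4, -4]
210 [-5, -4, -5, -4, -5, -3, -4, -4, -4, -4, -4, -3, -3, -4, -4, -3, -5, -4, -5, -4, -4, -4, -3, -4]
211 [-5, -5, -5, -5, -4, -4, -4, -4, -4, -4, -5, -3, -4, -5, -5, -4, -4, -4, -5, -4, -4, -4, -5, -4]
```

The fingertips really sit about 20 mm above the reported TCP height. There's free deck below, so I'll find the true height by a gentle touch.

>>> play_rows([
  [0,0,-5],
  [0,0,-5],
  [0,0,-3],
  [0,0,0],
], yaw=[0,0,0,0])

```text
t: 7.07
ee_pos: [562.8, 6.3, 43.3]
orientation: [0.158, -3.136, -0.0]
ft_force: [-1.2, -0.6, -0.5]
width: 30.0
grasp_force: 0.0
```

```bash
python3 - <<'E'
from h import *
st()
for k in range(2):
    p=viewer.get_image('side');C=cloud(p).reshape(-1,3)
    m=(abs(C[:,0]-564)<22)&(abs(C[:,1]-6)<30)&(C[:,2]>57)&(C[:,2]<140)
    P=C[m];P=P[np.argsort(P[:,2])];print(P[:8].round(0).tolist())
E
```

```text
t 7.07 tcp [562.76   6.25  43.32] fx [-64.48   0.75] yang 95.76 F [-1.22 -0.56 -0.54] w 30.0
[[585.0, -23.0, 57.0], [558.0, 14.0, 57.0], [549.0, -5.0, 57.0], [555.0, -9.0, 57.0], [582.0, -3.0, 57.0], [570.0, 17.0, 57.0], [558.0, 32.0, 57.0], [549.0, 19.0, 57.0]]
[[571.0, -1.0, 57.0], [573.0, -3.0, 57.0], [576.0, 2.0, 57.0], [566.0, -4.0, 57.0], [579.0, -13.0, 57.0], [547.0, -22.0, 57.0], [546.0, 15.0, 57.0], [550.0, 6.0, 57.0]]
```

>>> play_rows([
  [0,0,-1.5],
  [0,0,-1.5],
  [0,0,-1],
], yaw=[0,0,0])

```text
t: 7.42
ee_pos: [563.6, 6.2, 40.3]
orientation: [-0.158, 3.138, -0.0]
ft_force: [0.4, -0.5, -0.8]
width: 29.8
grasp_force: 0.0
```

>>> play_rows([
  [0,0,-1],
  [0,0,-1],
  [0,0,0],
], yaw=[0,0,0])

```text
t: 7.67
ee_pos: [563.4, 6.2, 38.2]
orientation: [0.158, -3.137, -0.0]
ft_force: [0.5, 0.3, 0.0]
width: 29.7
grasp_force: 0.0
```

>>> play_rows([
  [0,0,-1],
  [0,0,-1],
  [0,0,0],
], yaw=[0,0,0])

```text
t: 7.92
ee_pos: [563.4, 6.2, 36.2]
orientation: [0.158, -3.137, -0.0]
ft_force: [-0.0, 0.3, -0.4]
width: 30.1
grasp_force: 0.0
```

>>> play_rows([
  [0,0,-1],
  [0,0,-1],
  [0,0,0],
], yaw=[0,0,0])

```text
t: 8.17
ee_pos: [563.4, 6.2, 34.2]
orientation: [0.158, -3.137, -0.0]
ft_force: [0.0, 0.0, 0.1]
width: 29.8
grasp_force: 0.0
```

```bash
python3 - <<'E'
from h import *
st()
p=viewer.get_image('side');cv2.imwrite('pics/s3.png',cv2.resize(p['pixels'][150:270,220:390,::-1],None,fx=4,fy=4))
E
```

```text
t 8.17 tcp [563.37   6.22  34.18] fx [-63.87   0.65] yang 95.75 F [0.04 0.02 0.14] w 29.8
```

View pics/s3.png

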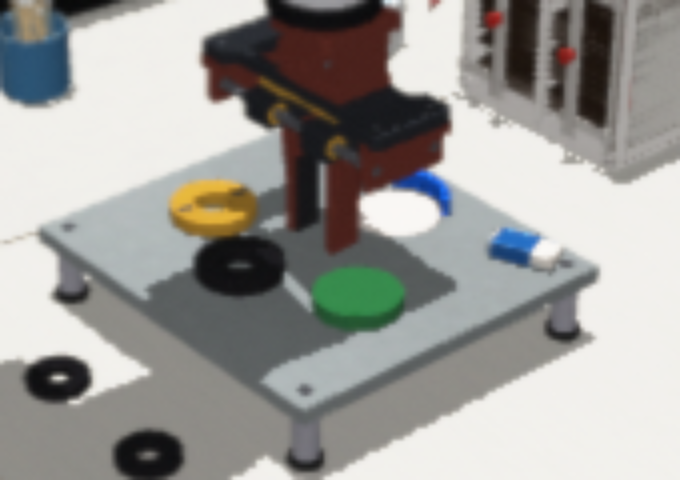

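The fingertips are now just above the deck, with nothing else disturbed. I'll continue down in small steps.

>>> play_rows([
  [0,0,-0.7],
  [0,0,-0.7],
  [0,0,0],
], yaw=[0,0,0])

```text
t: 8.47
ee_pos: [563.4, 6.2, 32.9]
orientation: [0.158, -3.137, -0.0]
ft_force: [-0.4, 0.1, -0.1]
width: 29.7
grasp_force: 0.0
```

>>> play_rows([
  [0,0,-0.7],
  [0,0,-0.7],
  [0,0,0],
], yaw=[0,0,0])

```text
t: 8.72
ee_pos: [563.4, 6.2, 31.4]
orientation: [0.158, -3.137, 0.0]
ft_force: [-0.5, 0.4, -0.0]
width: 30.0
grasp_force: 0.0
```

>>> play_rows([
  [0,0,-0.5],
  [0,0,0],
], yaw=[0,0])

```text
t: 8.88
ee_pos: [563.5, 6.2, 31.0]
orientation: [0.158, -3.138, -0.0]
ft_force: [-0.1, 0.1, 0.2]
width: 29.8
grasp_force: 0.0
```

>>> play_rows([
  [0,0,-0.6],
  [0,0,-0.6],
  [0,0,0],
], yaw=[0,0,0])

```text
t: 9.13
ee_pos: [563.6, 6.2, 30.1]
orientation: [-0.158, 3.137, -0.0]
ft_force: [-0.7, 0.2, 2.2]
width: 29.9
grasp_force: 1.5
```

>>> play_rows([
  [0,0,-0.6],
  [0,0,-0.6],
  [0,0,0],
], yaw=[0,0,0])

```text
t: 9.38
ee_pos: [563.6, 6.2, 30.0]
orientation: [-0.158, 3.137, -0.0]
ft_force: [-4.3, 0.5, 15.7]
width: 29.8
grasp_force: 7.7
```

```bash
python3 - <<'E'
from h import *
st()
p=viewer.get_image('side');d=p['pixels'].astype(int)
for x in range(302,308): print(x,[int(d[r,x,0]-d[r,x,2]) for r in range(200,222)])
K=np.array([[p['fx'],0,p['cx']],[0,p['fy'],p['cy']],[0,0,1.]]);Ti=np.linalg.inv(np.array(p['T']))
for z in(50,54,58,62):
    q=Ti@np.array([556,-10,z,1]);q=np.array([q[0],-q[1],-q[2]]);print(z,cv2.projectPoints(q[None],np.zeros(3),np.zeros(3),K,np.array(p['dist_coeffs'],float))[0].ravel())
E
```

```text
t 9.38 tcp [563.63   6.2   30.01] fx [-63.62   0.61] yang 95.75 F [-4.28  0.54 15.74] w 29.8
302 [40, 39, 42, 41, 43, 39, 40, 42, 42, 43, 42, 42, 42, 39, 30, -2, -5, -6, -18, -22, -22, -22]
303 [45, 46, 49, 50, 50, 47, 47, 47, 47, 47, 46, 46, 45, 44, 21, -2, -6, -11, -21, -23, -22, -22]
304 [46, 44, 45, 47, 45, 45, 47, 44, 45, 47, 46, 46, 47, 42, 14, -3, -5, -16, -21, -21, -22, -23]
305 [46, 44, 43, 45, 44, 44, 44, 45, 46, 46, 47, 47, 46, 33, 1, -5, -7, -20, -21, -23, -22, -22]
306 [44, 44, 45, 45, 45, 45, 45, 45, 47, 45, 47, 46, 43, 18, -3, -4, -8, -20, -23, -22, -22, -23]
307 [45, 45, 45, 43, 45, 45, 45, 46, 47, 46, 46, 47, 38, 2, -4, -5, -10, -21, -23, -23, -22, -23]
50 [301.35821131 215.31217878]
54 [301.36634506 214.03376124]
58 [301.37452008 212.7518241 ]
62 [301.38273662 211.46635659]
```

The deck touches at a measured TCP z of 30.0, so the tip is 24 mm above the TCP. I'll go back behind the spacer and lower to a tip height of about 57.

>>> play_rows([
  [0,0,14],
  [0,0,14],
  [-30,-2,0],
  [-30,-2,0],
  [-30,-2,0],
  [-23,-1,0],
  [0,0,0],
  [0,0,0],
], yaw=[0,0,0,0,0,0,0,0])

```text
t: 10.1
ee_pos: [449.8, -0.8, 56.8]
orientation: [0.157, -3.137, -0.0]
ft_force: [0.9, 0.3, 0.1]
width: 29.6
grasp_force: 0.0
```

>>> play_rows([
  [0,0,-12],
  [0,0,-9],
  [0,0,-3],
  [0,0,0],
], yaw=[0,0,0,0])

```text
t: 10.43
ee_pos: [450.7, -0.7, 31.8]
orientation: [0.158, -3.136, -0.0]
ft_force: [-0.5, 0.1, -0.1]
width: 29.8
grasp_force: 0.0
```

```bash
python3 - <<'E'
from h import *
st()
E
```

```text
t 10.43 tcp [450.66  -0.73  31.76] fx [-176.72    4.73] yang 95.76 F [-0.5   0.1  -0.11] w 29.8
```

>>> play_rows([
  [5,0.3,0],
  [7,0.4,0],
  [10,0.6,0],
  [10,0.6,0],
  [10,0.6,0],
  [10,0.6,0],
  [10,0.6,0],
  [10,0.6,0],
], yaw=[0,0,0,0,0,0,0,0])

```text
t: 11.1
ee_pos: [523.5, 3.6, 32.7]
orientation: [0.158, -3.137, 0.0]
ft_force: [-0.7, 0.5, 2.2]
width: 29.6
grasp_force: 0.8
```

>>> play_rows([
  [10,0.6,0],
  [10,0.6,0],
  [10,0.8,0],
  [8,0.8,0],
  [5,0.5,0],
  [0,0,0],
  [0,0,0],
], yaw=[0,0,0,0,0,0,0])

```text
t: 11.68
ee_pos: [565.7, 6.8, 32.6]
orientation: [-0.158, 3.138, -0.0]
ft_force: [0.3, 0.3, -0.8]
width: 29.9
grasp_force: 0.0
```

```bash
python3 - <<'E'
from h import *
st();p=viewer.get_image('side');cv2.imwrite('pics/s4.png',cv2.resize(p['pixels'][150:270,220:390,::-1],None,fx=4,fy=4))
E
```

```text
t 11.68 tcp [565.65   6.85  32.55] fx [-61.54   1.06] yang 95.76 F [ 0.31  0.35 -0.78] w 29.9
```

View pics/s4.png

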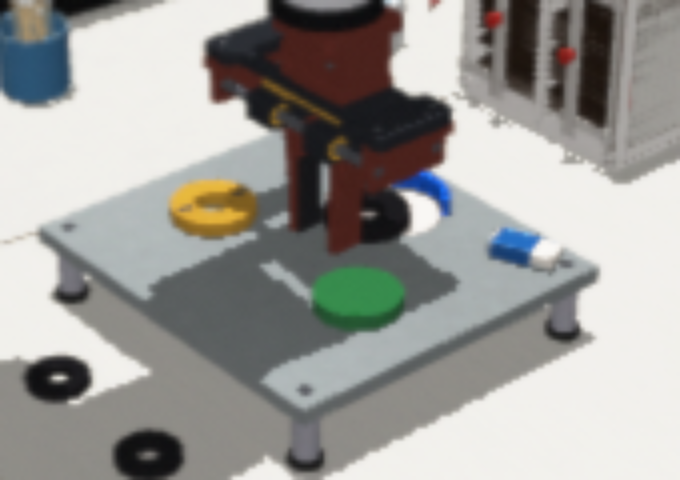

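The spacer is now in front of the fingers and about 25 mm short of home. I'll push it home with force checks.

>>> play_rows([
  [6,0.4,0],
  [6,0.3,0],
  [6,0.3,0],
  [3,0.2,0],
  [1,0.1,0],
  [0,0,0],
], yaw=[0,0,0,0,0,0])

```text
t: 12.23
ee_pos: [587.9, 8.1, 32.6]
orientation: [-0.158, 3.137, -0.0]
ft_force: [0.7, -1.2, -0.0]
width: 29.6
grasp_force: 0.0
```

>>> play_rows([
  [1,0.1,0],
  [1,0.1,0],
  [0,0,0],
], yaw=[0,0,0])

```text
t: 12.48
ee_pos: [589.5, 8.3, 32.7]
orientation: [0.158, -3.138, 0.0]
ft_force: [-0.0, -0.2, -0.4]
width: 29.8
grasp_force: 0.1
```

>>> play_rows([
  [1,0.1,0],
  [0,0,0],
], yaw=[0,0])

```text
t: 12.65
ee_pos: [590.6, 8.4, 32.7]
orientation: [-0.158, 3.138, 0.0]
ft_force: [-0.1, 0.1, -0.4]
width: 29.6
grasp_force: 0.2
```

>>> play_rows([
  [1,0.1,0],
  [0,0,0],
], yaw=[0,0])

```text
t: 12.82
ee_pos: [591.7, 8.5, 32.7]
orientation: [-0.158, 3.137, 0.0]
ft_force: [-0.7, 0.3, 0.5]
width: 29.7
grasp_force: 0.2
```

>>> play_rows([
  [0.7,0.1,0],
  [0,0,0],
], yaw=[0,0])

```text
t: 12.98
ee_pos: [592.2, 8.6, 32.7]
orientation: [0.158, -3.138, 0.0]
ft_force: [-0.8, 0.3, 0.9]
width: 29.9
grasp_force: 0.3
```

>>> play_rows([
  [0.7,0.1,0],
  [0,0,0],
], yaw=[0,0])

```text
t: 13.15
ee_pos: [592.9, 8.7, 32.7]
orientation: [0.158, -3.138, 0.0]
ft_force: [-1.3, -1.3, 1.5]
width: 29.9
grasp_force: 0.4
```

>>> play_rows([
  [0.7,0.1,0],
  [0,0,0],
], yaw=[0,0])

```text
t: 13.32
ee_pos: [593.2, 8.8, 32.6]
orientation: [0.158, -3.137, 0.0]
ft_force: [-3.3, -0.5, 1.8]
width: 29.7
grasp_force: 1.1
```

```bash
python3 - <<'E'
from h import *
st();o,p,W=wrist();cv2.imwrite('pics/w5.png',p['pixels'][:,:,::-1])
E
```

```text
t 13.32 tcp [593.17   8.75  32.59] fx [-33.96   0.27] yang 95.76 F [-3.32 -0.49  1.84] w 29.7
```

View pics/w5.png

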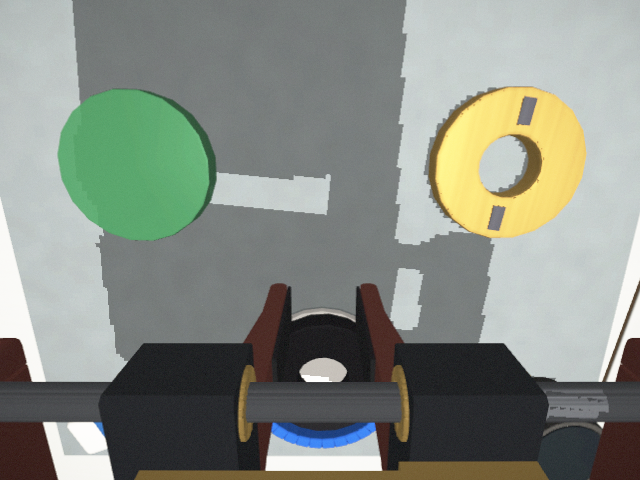

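The spacer is against the stop; the force is now rising. I'll back off, raise, centre over it and press.

>>> play_rows([
  [-6,-0.6,0],
  [0,0,12],
  [0,0,12],
  [20,2,0],
  [20,2,0],
  [0,0,-6],
  [0,0,-4],
  [0,0,0],
], yaw=[0,0,0,0,0,0,0,0])

```text
t: 14.03
ee_pos: [626.1, 12.2, 46.0]
orientation: [0.158, -3.136, -0.0]
ft_force: [-2.0, -0.4, -0.2]
width: 29.5
grasp_force: 0.0
```

>>> play_rows([
  [0,0,-2],
  [0,0,-1.5],
  [0,0,-1.5],
  [0,0,0],
], yaw=[0,0,0,0], gripper=0.73)

```text
t: 14.37
ee_pos: [627.0, 12.2, 41.3]
orientation: [0.158, -3.137, -0.0]
ft_force: [-0.2, 0.1, 0.1]
width: 23.9
grasp_force: 0.0
```

```bash
python3 - <<'E'
from h import *
st()
E
```

```text
t 14.37 tcp [626.97  12.19  41.34] fx [0.01 0.39] yang 95.75 F [-0.18  0.08  0.09] w 23.9
```

>>> play_rows([
  [0,0,-1.3],
  [0,0,-1.3],
  [0,0,-1.3],
  [0,0,-1.3],
  [0,0,-1.3],
  [0,0,0],
], yaw=[0,0,0,0,0,0])

```text
t: 14.87
ee_pos: [627.5, 12.2, 35.8]
orientation: [0.158, -3.137, -0.0]
ft_force: [-2.4, 0.1, 5.9]
width: 23.8
grasp_force: 2.8
```

>>> play_rows([
  [0,0,-1.3],
  [0,0,-1.3],
  [0,0,-1.3],
  [0,0,-1],
  [0,0,0],
], yaw=[0,0,0,0,0])

```text
t: 15.28
ee_pos: [627.5, 12.2, 30.9]
orientation: [0.158, -3.137, 0.0]
ft_force: [-2.4, -0.3, 5.6]
width: 23.8
grasp_force: 2.9
```

>>> play_rows([
  [0,0,-0.8],
  [0,0,-0.6],
  [0,0,0],
  [0,0,0],
], yaw=[0,0,0,0])

```text
t: 15.62
ee_pos: [627.5, 12.2, 29.6]
orientation: [0.158, -3.137, 0.0]
ft_force: [-2.6, -0.4, 7.0]
width: 23.8
grasp_force: 3.3
```

>>> play_rows([
  [0,0,15],
  [0,0,30],
  [-10,0,40],
  [-30,-10,25],
  [-30,-10,15],
  [-10,0,0],
  [0,0,0],
  [0,0,0],
], yaw=[0,0,0,0,0,0,0,0], gripper=0.45)

```text
t: 16.28
ee_pos: [547.9, -7.7, 153.8]
orientation: [-0.157, 3.137, 0.0]
ft_force: [-0.1, -0.4, 0.2]
width: 48.2
grasp_force: 0.0
```

```bash
python3 - <<'E'
from h import *
st();o,p,W=wrist();cv2.imwrite('pics/w6.png',p['pixels'][:,:,::-1])
C=cloud(p);Z=C[...,2]
hsv=cv2.cvtColor(p['pixels'],cv2.COLOR_RGB2HSV).astype(int)
F=(C[...,:2]-O);X=F@u;Y=F@v;r=np.hypot(X,Y)
ok=np.arange(480)[:,None]<330
for nm,m in(('spacer',(r>16)&(r<26)),('deckring',(r>38)&(r<50)&(X<10)),('deckfar',(r>100)&(X<0)&(abs(Y)<30)&(X>-150))):
    m=m&ok&(p['range_z']>0);print(nm,m.sum(),np.median(Z[m]).round(2),Z[m].std().round(2))
for n,lo,hi,z in(('lens',45,85,66),('ring',10,35,66)):
    m=((hsv[...,0]>lo)&(hsv[...,0]<hi)&(hsv[...,1]>90)&ok&(X<-40)&(X>-150)&(abs(Y)<120)).astype(np.uint8)
    k,l,s,c=cv2.connectedComponentsWithStats(m);i=1+np.argmax(s[1:,4]);ys,xs=np.nonzero(l==i)
    f,a=circ(p,l==i,(int(xs[0]),int(ys[0])),z);print(n,f,a,'fx',fx(f))
E
```

```text
t 16.28 tcp [547.91  -7.7  153.84] fx [-80.62 -11.69] yang 95.73 F [-0.12 -0.39  0.2 ] w 48.2
spacer 956 53.16 0.66
deckring 1813 53.7 0.65
deckfar 5692 53.69 0.7
lens [535.7 -71.1  29.7] 5109 fx [-98.95 -73.6 ]
ring [520.1  74.4  29.9] 4308 fx [-100.28   72.73]
```

View pics/w6.png

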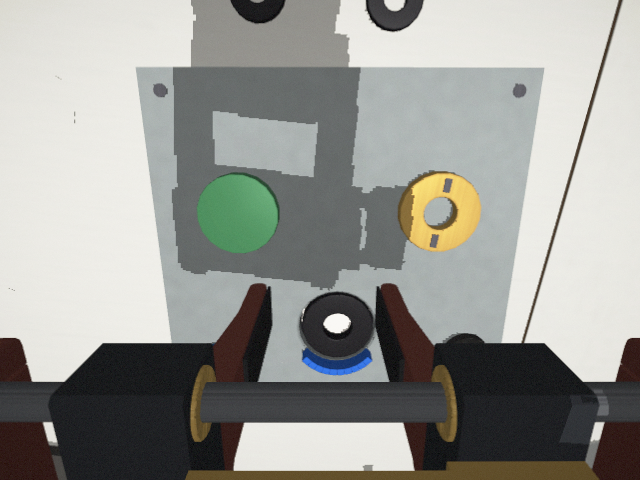

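The spacer sits 0.5 mm below the deck, which is as intended. Next is the lens, with the fingers opened to 48 mm as a wide V.

>>> play_rows([
  [-17,-22,-20],
  [-17,-23,-20],
  [-16,-22,-20],
  [0,0,-30],
  [0,0,-20],
  [0,0,-8],
  [0,0,-3],
  [0,0,0],
], yaw=[0,0,0,0,0,0,0,0])

```text
t: 17.0
ee_pos: [498.0, -74.5, 31.9]
orientation: [0.158, -3.136, -0.001]
ft_force: [1.3, 0.2, 1.1]
width: 48.2
grasp_force: 0.0
```

```bash
cat >> h.py <<'E'
def parts(zl=66,zr=66):
    p=viewer.get_image('side');hsv=cv2.cvtColor(p['pixels'],cv2.COLOR_RGB2HSV).astype(int);C=cloud(p)
    for n,lo,hi in(('lens',45,85),('ring',12,35)):
        F=C[...,:2]-O;X=F@u;Y=F@v
        m=((hsv[...,0]>lo)&(hsv[...,0]<hi)&(hsv[...,1]>100)&(abs(X+70)<120)&(abs(Y)<130)&(C[...,2]>48)&(C[...,2]<75))
        if m.sum()>20: print(n,m.sum(),'ctr fx',X[m].mean().round(1),Y[m].mean().round(1),'ext',X[m].min().round(0),X[m].max().round(0),Y[m].min().round(0),Y[m].max().round(0),'z',np.percentile(C[...,2][m],[50,90]).round(1))
E
python3 - <<'E'
from h import *
st();parts()
p=viewer.get_image('side');C=cloud(p);F=C[...,:2]-O;X=F@u;Y=F@v
T=fx(ctrl.get_obs()['ee_pos']);hsv=cv2.cvtColor(p['pixels'],cv2.COLOR_RGB2HSV)
m=(abs(X-T[0])<14)&(abs(Y-T[1])<42)&(C[...,2]>50)&(C[...,2]<120)&((hsv[...,0]<10)|(hsv[...,0]>170))&(hsv[...,1]>60)
P=C[m];print('lowest finger z',np.sort(P[:,2])[:8].round(1))
E
```

```text
t 17.0 tcp [497.98 -74.49  31.93] fx [-136.82  -73.29] yang 95.78 F [1.32 0.24 1.11] w 48.2
lens 139 ctr fx -97.8 -87.7 ext -128.0 -71.0 -106.0 -48.0 z [66.3 69.4]
ring 196 ctr fx -107.3 68.6 ext -131.0 -80.0 42.0 102.0 z [65.8 69. ]
lowest finger z [53.7 58.5 58.9 59.4 59.5 60.8 61.2 61.2]
```

>>> play_rows([
  [6,0.6,0],
  [6,0.6,0],
  [3.3,3.4,0],
  [6.6,6.8,0],
  [6.6,6.8,0],
  [6.6,6.8,0],
  [6.6,6.8,0],
  [0,0,0],
], yaw=[0,0,0,0,0,0,0,0])

```text
t: 17.77
ee_pos: [541.2, -41.5, 33.1]
orientation: [-0.16, 3.136, 0.0]
ft_force: [0.7, 0.3, -1.1]
width: 47.9
grasp_force: 0.1
```

```bash
python3 - <<'E'
from h import *
st();parts()
E
```

```text
t 17.77 tcp [541.19 -41.51  33.06] fx [-90.61 -44.68] yang 95.83 F [ 0.73  0.32 -1.09] w 47.9
lens 140 ctr fx -69.3 -47.9 ext -98.0 -37.0 -78.0 -13.0 z [66.2 68.8]
ring 246 ctr fx -101.9 69.1 ext -134.0 -58.0 -73.0 104.0 z [66.3 69.6]
```

>>> play_rows([
  [4,4,0],
  [6.6,6.8,0],
  [6.6,6.8,0],
  [6.6,6.8,0],
  [6.6,6.8,0],
  [6.6,6.8,0],
  [6.6,6.8,0],
  [0,0,0],
], yaw=[0,0,0,0,0,0,0,0])

```text
t: 18.48
ee_pos: [584.7, 3.2, 33.1]
orientation: [-0.159, 3.136, 0.0]
ft_force: [-0.0, -0.5, 0.7]
width: 48.6
grasp_force: 0.1
```

```bash
python3 - <<'E'
from h import *
st();parts()
E
```

```text
t 18.48 tcp [584.73   3.21  33.05] fx [-42.91  -4.43] yang 95.82 F [-0.04 -0.48  0.72] w 48.6
lens 145 ctr fx -19.3 -8.7 ext -49.0 23.0 -37.0 23.0 z [66.4 69.5]
ring 246 ctr fx -101.9 69.8 ext -130.0 -67.0 39.0 102.0 z [66.2 69.6]
```

>>> play_rows([
  [3.3,2.7,0],
  [3.3,2.7,0],
  [3,0.3,0],
  [2,0.2,0],
  [1,0.1,0],
  [0,0,0],
], yaw=[0,0,0,0,0,0])

```text
t: 19.03
ee_pos: [595.8, 7.7, 32.9]
orientation: [-0.157, 3.137, -0.0]
ft_force: [0.2, 0.7, 1.1]
width: 48.3
grasp_force: 0.0
```

>>> play_rows([
  [1,0.1,0],
  [1,0.1,0],
  [0,0,0],
], yaw=[0,0,0])

```text
t: 19.28
ee_pos: [597.7, 7.9, 32.9]
orientation: [-0.158, 3.138, -0.0]
ft_force: [-0.5, -0.1, -0.8]
width: 48.4
grasp_force: 0.1
```

>>> play_rows([
  [0.7,0.1,0],
  [0,0,0],
], yaw=[0,0])

```text
t: 19.45
ee_pos: [598.3, 8.1, 32.9]
orientation: [-0.158, 3.138, 0.0]
ft_force: [-1.1, 1.0, -0.4]
width: 48.1
grasp_force: 0.1
```

```bash
python3 - <<'E'
from h import *
st();parts()
E
```

```text
t 19.45 tcp [598.27   8.11  32.89] fx [-28.95  -0.87] yang 95.75 F [-1.07  1.04 -0.36] w 48.1
lens 137 ctr fx -7.3 -5.9 ext -35.0 26.0 -32.0 32.0 z [66.1 69. ]
ring 247 ctr fx -102.0 69.7 ext -132.0 -60.0 41.0 105.0 z [66.2 69.4]
```

>>> play_rows([
  [0.8,0.6,0],
  [0.6,0.6,0],
  [0,0,0],
], yaw=[0,0,0])

```text
t: 19.75
ee_pos: [599.8, 9.4, 32.9]
orientation: [-0.158, 3.137, -0.0]
ft_force: [-0.4, -0.2, -0.5]
width: 48.3
grasp_force: 0.2
```

>>> play_rows([
  [0.7,0.1,0],
  [0,0,0],
], yaw=[0,0])

```text
t: 19.92
ee_pos: [600.4, 9.5, 32.9]
orientation: [0.158, -3.138, -0.0]
ft_force: [0.1, 1.1, -0.6]
width: 48.0
grasp_force: 0.3
```

>>> play_rows([
  [0.5,0.1,0],
  [0,0,0],
], yaw=[0,0])

```text
t: 20.08
ee_pos: [600.8, 9.5, 32.9]
orientation: [0.158, -3.138, 0.0]
ft_force: [-0.1, -0.4, -0.4]
width: 48.2
grasp_force: 0.3
```

>>> play_rows([
  [0.6,0.1,0],
  [0,0,0],
], yaw=[0,0])

```text
t: 20.25
ee_pos: [601.5, 9.6, 32.9]
orientation: [-0.158, 3.138, -0.0]
ft_force: [-0.1, -0.2, -0.3]
width: 48.1
grasp_force: 0.3
```

>>> play_rows([
  [0.5,0.1,0],
  [0,0,0],
], yaw=[0,0])

```text
t: 20.42
ee_pos: [602.0, 9.7, 32.9]
orientation: [-0.158, 3.138, -0.0]
ft_force: [-1.3, -0.4, -0.2]
width: 48.0
grasp_force: 0.3
```

```bash
python3 - <<'E'
from h import *
st();parts()
E
```

```text
t 20.42 tcp [602.01   9.71  32.87] fx [-25.07   0.36] yang 95.75 F [-1.28 -0.44 -0.18] w 48.0
lens 141 ctr fx -5.1 -3.2 ext -33.0 31.0 -32.0 31.0 z [65.6 68.6]
ring 250 ctr fx -100.7 67.9 ext -131.0 -10.0 -33.0 102.0 z [66.2 69.5]
```

>>> play_rows([
  [0.5,0,0],
  [0,0,0],
], yaw=[0,0])

```text
t: 20.63
ee_pos: [602.5, 9.7, 32.9]
orientation: [-0.158, 3.138, -0.0]
ft_force: [-0.5, -0.0, 0.2]
width: 48.3
grasp_force: 0.3
```

>>> play_rows([
  [0.5,0,0],
  [0,0,0],
], yaw=[0,0])

```text
t: 20.8
ee_pos: [603.0, 9.7, 32.9]
orientation: [-0.158, 3.138, 0.0]
ft_force: [-0.5, 0.1, 0.4]
width: 48.3
grasp_force: 0.3
```

>>> play_rows([
  [0.3,0,0],
  [0,0,0],
], yaw=[0,0])

```text
t: 20.97
ee_pos: [603.3, 9.7, 32.9]
orientation: [-0.158, 3.138, -0.0]
ft_force: [-0.5, -0.1, -0.1]
width: 48.1
grasp_force: 0.3
```

>>> play_rows([
  [0.5,0,0],
  [0,0,0],
], yaw=[0,0])

```text
t: 21.13
ee_pos: [603.6, 9.7, 32.8]
orientation: [0.158, -3.137, 0.0]
ft_force: [0.4, 0.9, 0.4]
width: 48.1
grasp_force: 0.5
```

>>> play_rows([
  [0.4,0,0],
  [0,0,0],
], yaw=[0,0])

```text
t: 21.3
ee_pos: [603.7, 9.7, 32.8]
orientation: [0.158, -3.137, -0.0]
ft_force: [-1.4, -0.7, 0.9]
width: 48.2
grasp_force: 0.9
```

```bash
python3 - <<'E'
from h import *
st();parts()
o,p,W=wrist();C=cloud(p);hsv=cv2.cvtColor(p['pixels'],cv2.COLOR_RGB2HSV).astype(int)
g=((hsv[...,0]>45)&(hsv[...,0]<85)&(hsv[...,1]>90));b=((hsv[...,0]>100)&(hsv[...,0]<125)&(hsv[...,1]>150)&(C[...,2]>40)&(C[...,2]<80))
print(g.sum(),b.sum())
q=np.argwhere(g)[:,::-1];P=unproj(p,q,66)[:,:2]-O;print('green fx',(P@u).min(),(P@u).max(),(P@v).min(),(P@v).max())
for x in range(290,365,8):
    gy=np.nonzero(g[:,x])[0];by=np.nonzero(b[:,x])[0]
    if len(gy): 
        f=lambda y,z:np.round(fx(unproj(p,[(x,y)],z)[0]),1)
        print(x,'rear',f(gy[0],66),'front',f(gy[-1],66),gy[-1],by[:1],'stopedge',f(by[0],68) if len(by) else '')
E
```

```text
t 21.3 tcp [603.73   9.72  32.76] fx [-23.36   0.2 ] yang 95.75 F [-1.41 -0.67  0.9 ] w 48.2
lens 132 ctr fx -3.4 -4.1 ext -30.0 29.0 -33.0 25.0 z [66.3 68.7]
ring 250 ctr fx -101.3 68.4 ext -130.0 -31.0 -27.0 105.0 z [66.4 69.4]
8826 330
green fx -32.95724676024559 52.981926767463335 -112.64922685364034 65.23646322682274
290 rear [-28.6 -14. ] front [ 10.6 -14.9] 381 [423] stopedge [ 32.8 -15.3]
298 rear [-30.5 -10.5] front [ 10.6 -11.2] 381 [423] stopedge [ 32.8 -11.4]
306 rear [-32.  -7.] front [10.6 -7.4] 381 [423] stopedge [32.8 -7.6]
314 rear [-32.5  -3.5] front [10.6 -3.7] 381 [423] stopedge [32.8 -3.8]
322 rear [-32.5   0. ] front [10.6  0. ] 381 [423] stopedge [32.8  0.1]
330 rear [-32.5   3.5] front [10.5  3.8] 381 [423] stopedge [32.8  3.9]
338 rear [-32.   7.] front [10.5  7.5] 381 [423] stopedge [32.8  7.8]
346 rear [-31.1  10.5] front [10.5 11.3] 381 [423] stopedge [32.8 11.6]
354 rear [-29.2  14. ] front [10.5 15. ] 381 [423] stopedge [32.8 15.4]
362 rear [-26.7  17.6] front [10.5 18.8] 381 [] stopedge
```

The lens is at the stop, since the contact force has started to rise. I'll press it the same way.

>>> play_rows([
  [-6,-0.6,0],
  [0,0,12],
  [0,0,12],
  [14.7,1.5,0],
  [14.7,1.5,0],
  [0,0,-6],
  [0,0,-4],
  [0,0,0],
], yaw=[0,0,0,0,0,0,0,0])

```text
t: 22.07
ee_pos: [626.1, 12.1, 46.1]
orientation: [0.158, -3.136, -0.0]
ft_force: [-0.3, -0.1, -0.8]
width: 48.4
grasp_force: 0.0
```

>>> play_rows([
  [0,0,0],
  [0,0,0],
  [0,0,0],
  [0,0,-1.5],
  [0,0,-1],
  [0,0,0],
], yaw=[0,0,0,0,0,0], gripper=0.73)

```text
t: 22.57
ee_pos: [627.3, 12.1, 44.1]
orientation: [0.158, -3.137, 0.0]
ft_force: [-0.2, -0.3, -0.3]
width: 23.4
grasp_force: 0.0
```

```bash
python3 - <<'E'
from h import *
st()
E
```

```text
t 22.57 tcp [627.3   12.11  44.14] fx [0.33 0.27] yang 95.76 F [-0.17 -0.29 -0.28] w 23.4
```

>>> play_rows([
  [0,0,-1.2],
  [0,0,-1.2],
  [0,0,-1.2],
  [0,0,-1.2],
  [0,0,-1.2],
  [0,0,0],
], yaw=[0,0,0,0,0,0])

```text
t: 23.07
ee_pos: [627.6, 12.1, 38.9]
orientation: [-0.158, 3.137, -0.0]
ft_force: [-2.0, -0.3, 5.5]
width: 23.8
grasp_force: 2.6
```

>>> play_rows([
  [0,0,-1.2],
  [0,0,-1.2],
  [0,0,-1.2],
  [0,0,-1.2],
  [0,0,-1.2],
  [0,0,-1.2],
  [0,0,0],
], yaw=[0,0,0,0,0,0,0])

```text
t: 23.65
ee_pos: [627.6, 12.1, 31.7]
orientation: [-0.158, 3.137, -0.0]
ft_force: [-1.2, 0.1, 5.2]
width: 23.6
grasp_force: 2.7
```

>>> play_rows([
  [0,0,-1.2],
  [0,0,-1],
  [0,0,0],
  [0,0,0],
], yaw=[0,0,0,0])

```text
t: 23.98
ee_pos: [627.6, 12.1, 29.5]
orientation: [-0.158, 3.137, -0.0]
ft_force: [-2.0, -0.4, 5.8]
width: 23.7
grasp_force: 2.8
```

>>> play_rows([
  [0,0,15],
  [0,0,30],
  [-10,0,40],
  [-30,5,25],
  [-30,10,15],
  [-10,0,0],
  [0,0,0],
  [0,0,0],
], yaw=[0,0,0,0,0,0,0,0], gripper=0.45)

```text
t: 24.65
ee_pos: [547.8, 27.0, 153.8]
orientation: [-0.158, 3.137, -0.0]
ft_force: [0.7, 0.0, 0.0]
width: 48.2
grasp_force: 0.0
```

```bash
cat >> h.py <<'E'
def flush(n='part'):
    o,p,W=wrist();C=cloud(p);Z=C[...,2];F=(C[...,:2]-O);X=F@u;Y=F@v;r=np.hypot(X,Y)
    ok=(np.arange(480)[:,None]<345)&(p['range_z']>0)
    for nm,m in((n,(r>15)&(r<26)),('front',(r<26)&(X>8)),('rear',(r<26)&(X<-8)),('deckring',(r>38)&(r<50)&(X<10))):
        m=m&ok;print(nm,m.sum(),np.median(Z[m]).round(2))
    return p,ok
E
python3 - <<'E'
from h import *
st();p,ok=flush('lens')
hsv=cv2.cvtColor(p['pixels'],cv2.COLOR_RGB2HSV).astype(int)
for n,lo,hi,z,s in(('lens',45,85,53.5,0),('ring',10,35,66,0)):
    m=((hsv[...,0]>lo)&(hsv[...,0]<hi)&(hsv[...,1]>90)&ok).astype(np.uint8);m[:120]=0
    k,l,s,c=cv2.connectedComponentsWithStats(m);i=1+np.argmax(s[1:,4]);ys,xs=np.nonzero(l==i)
    f,a=circ(p,l==i,(int(xs[0]),int(ys[0])),z);print(n,f,a,'fx',fx(f))
E
```

```text
t 24.65 tcp [547.8   27.04 153.83] fx [-77.34  22.9 ] yang 95.77 F [0.74 0.03 0.01] w 48.2
lens 1508 53.05
front 654 52.99
rear 831 53.05
deckring 1906 53.66
lens [626.3  12.4  30.1] 3043 fx [-0.64  0.67]
ring [520.   75.1  29.6] 4259 fx [-100.31   73.44]
```

The lens is level and 0.6 mm below the deck. Now the ring.

>>> play_rows([
  [-22,15,-20],
  [-22,15,-20],
  [-21,14.5,-20],
  [0,0,-30],
  [0,0,-20],
  [0,0,-8],
  [0,0,-3],
  [0,0,0],
], yaw=[0,0,0,0,0,0,0,0])

```text
t: 25.37
ee_pos: [483.0, 71.4, 32.1]
orientation: [0.157, -3.136, 0.0]
ft_force: [0.4, -0.7, 0.6]
width: 48.1
grasp_force: 0.0
```

>>> play_rows([
  [6,0.6,0],
  [6,0.6,0],
  [2,0.2,0],
  [4,-2.7,0],
  [8,-5.3,0],
  [8,-5.3,0],
  [8,-5.3,0],
  [0,0,0],
], yaw=[0,0,0,0,0,0,0,0])

```text
t: 26.03
ee_pos: [527.1, 53.3, 33.4]
orientation: [-0.156, 3.135, -0.0]
ft_force: [0.7, -0.8, 0.5]
width: 48.7
grasp_force: 0.0
```

```bash
python3 - <<'E'
from h import *
st();parts()
E
```

```text
t 26.03 tcp [527.11  53.3   33.38] fx [-95.36  51.05] yang 95.7 F [ 0.72 -0.79  0.51] w 48.7
lens 190 ctr fx 2.1 -0.6 ext -32.0 36.0 -30.0 32.0 z [54.8 57. ]
ring 144 ctr fx -71.4 44.9 ext -100.0 -31.0 16.0 83.0 z [66.7 69.1]
```

>>> play_rows([
  [5,-3.3,0],
  [8,-5.3,0],
  [8,-5.3,0],
  [8,-5.3,0],
  [8,-5.3,0],
  [8,-5.3,0],
  [8,-5.3,0],
  [0,0,0],
], yaw=[0,0,0,0,0,0,0,0])

```text
t: 26.75
ee_pos: [579.8, 18.2, 33.2]
orientation: [-0.156, 3.136, -0.0]
ft_force: [0.8, 0.4, 0.2]
width: 48.6
grasp_force: 0.0
```

```bash
python3 - <<'E'
from h import *
st();parts()
E
```

```text
t 26.75 tcp [579.79  18.2   33.2 ] fx [-46.36  10.97] yang 95.7 F [0.84 0.37 0.25] w 48.6
lens 78 ctr fx 11.7 -12.0 ext -17.0 35.0 -29.0 14.0 z [54.4 56.8]
ring 142 ctr fx -23.4 4.7 ext -58.0 23.0 -23.0 41.0 z [67.2 70. ]
```

>>> play_rows([
  [5,-3.6,0],
  [5,-3.6,0],
  [3,-2.3,0],
  [3,0.3,0],
  [2,0.2,0],
  [1.5,0.1,0],
  [0,0,0],
], yaw=[0,0,0,0,0,0,0])

```text
t: 27.38
ee_pos: [597.3, 10.6, 33.0]
orientation: [-0.158, 3.137, -0.0]
ft_force: [-0.5, 0.4, -1.1]
width: 48.3
grasp_force: 0.1
```

```bash
python3 - <<'E'
from h import *
st();parts()
E
```

```text
t 27.38 tcp [597.31  10.59  32.97] fx [-29.67   1.69] yang 95.77 F [-0.51  0.4  -1.11] w 48.3
ring 133 ctr fx -7.7 -3.4 ext -36.0 30.0 -30.0 35.0 z [66.  69.3]
```

>>> play_rows([
  [1.2,-0.5,0],
  [1,-0.4,0],
  [1,0,0],
  [0.8,0.1,0],
  [0,0,0],
], yaw=[0,0,0,0,0])

```text
t: 27.85
ee_pos: [601.1, 9.6, 33.0]
orientation: [-0.158, 3.138, -0.0]
ft_force: [0.1, 0.2, 0.6]
width: 48.5
grasp_force: 0.3
```

>>> play_rows([
  [0.8,0,0],
  [0.6,0,0],
  [0,0,0],
], yaw=[0,0,0])

```text
t: 28.1
ee_pos: [601.8, 9.6, 32.9]
orientation: [0.158, -3.136, -0.0]
ft_force: [-3.0, 0.0, 1.6]
width: 48.3
grasp_force: 1.6
```

>>> play_rows([
  [0.5,0.1,0],
  [0,0,0],
], yaw=[0,0])

```text
t: 28.27
ee_pos: [602.0, 9.6, 32.8]
orientation: [0.158, -3.136, 0.0]
ft_force: [-5.4, -1.2, 2.5]
width: 48.6
grasp_force: 2.5
```

>>> play_rows([
  [0.5,0.1,0],
  [0,0,0],
], yaw=[0,0])

```text
t: 28.43
ee_pos: [602.1, 9.6, 32.8]
orientation: [0.158, -3.135, 0.0]
ft_force: [-6.9, -1.9, 3.9]
width: 48.3
grasp_force: 3.1
```

>>> play_rows([
  [0.5,0,0],
  [0,0,0],
], yaw=[0,0])

```text
t: 28.6
ee_pos: [602.2, 9.6, 32.7]
orientation: [0.157, -3.134, 0.0]
ft_force: [-7.1, -1.8, 5.9]
width: 48.2
grasp_force: 3.6
```

The ring has met resistance. I'll back off, rise and check its position before pressing.

>>> play_rows([
  [-8,-0.8,0],
  [-5,-0.5,10],
  [-10,0,35],
  [-15,0,40],
  [-15,0,35],
  [-10,0,0],
  [0,0,0],
  [0,0,0],
], yaw=[0,0,0,0,0,0,0,0])

```text
t: 29.27
ee_pos: [541.3, 8.5, 152.5]
orientation: [-0.158, 3.136, -0.0]
ft_force: [0.7, -0.8, 0.2]
width: 48.3
grasp_force: 0.0
```

```bash
cat > chk.py <<'E'
from h import *
st();p,ok=flush('ring')
hsv=cv2.cvtColor(p['pixels'],cv2.COLOR_RGB2HSV).astype(int);C=cloud(p)
m=((hsv[...,0]>10)&(hsv[...,0]<35)&(hsv[...,1]>90)&ok).astype(np.uint8);m[:120]=0
k,l,s,c=cv2.connectedComponentsWithStats(m);i=1+np.argmax(s[1:,4]);ys,xs=np.nonzero(l==i);print(s[i])
for z in(66,64.5,54):
    f,a=circ(p,l==i,(int(xs[0]),int(ys[0])),z);print(z,f,'fx',fx(f))
mm=(l==i);X=(C[...,:2]-O)@u;Y=(C[...,:2]-O)@v;A=np.c_[X[mm],Y[mm],np.ones(mm.sum())]
z=C[...,2][mm];g=(z>62)|(z<56);print('plane',np.linalg.lstsq(A[z>60],z[z>60],rcond=None)[0].round(4) if (z>60).sum()>50 else np.median(z))
E
python3 chk.py
```

```text
t 29.27 tcp [541.29   8.55 152.53] fx [-85.61   5.13] yang 95.75 F [ 0.7  -0.76  0.21] w 48.3
ring 1129 65.09
front 94 53.13
rear 854 65.08
deckring 2035 53.66
[ 281  302   73   43 2144]
66 [622.2  12.1  29.4] fx [-4.75  0.77]
64.5 [623.1  12.2  29.6] fx [-3.84  0.78]
54 [629.3  12.6  30.7] fx [2.37 0.57]
plane [ 2.7200e-02 -1.2000e-03  6.5053e+01]
```

>>> play_rows([
  [-30,0,20],
  [-10,0,20],
  [0,0,0],
  [0,0,0],
], yaw=[0,0,0,0])

```text
t: 29.65
ee_pos: [502.0, 8.5, 191.7]
orientation: [-0.158, 3.137, -0.0]
ft_force: [0.9, 0.2, -0.1]
width: 48.2
grasp_force: 0.0
```

```bash
python3 chk.py
```

```text
t 29.65 tcp [502.01   8.53 191.69] fx [-124.71    8.94] yang 95.75 F [ 0.92  0.17 -0.09] w 48.2
ring 488 65.06
front 0 nan
rear 547 65.04
deckring 1439 53.62
[ 283  321   62   24 1053]
66 [620.3  12.   28.6] fx [-6.65  0.85]
64.5 [621.2  12.   28.8] fx [-5.75  0.77]
54 [627.9  12.4  29.7] fx [0.95 0.51]
plane [7.36000e-02 1.40000e-03 6.59144e+01]
  return _methods._mean(a, axis=axis, dtype=dtype,
  ret = ret.dtype.type(ret / rcount)
```

>>> play_rows([
  [40,2,0],
  [40,2,0],
  [0,0,0],
  [0,0,0],
], yaw=[0,0,0,0])

```text
t: 30.03
ee_pos: [582.8, 12.6, 189.8]
orientation: [0.158, -3.136, -0.0]
ft_force: [-0.9, -0.5, -0.1]
width: 48.2
grasp_force: 0.0
```

```bash
python3 chk.py
```

```text
t 30.03 tcp [582.84  12.58 189.75] fx [-43.87   5.08] yang 95.76 F [-0.95 -0.52 -0.09] w 48.2
ring 1740 65.14
front 886 64.87
rear 778 65.14
deckring 2687 53.84
[ 284  240   68   66 2993]
66 [625.5  12.4  30.2] fx [-1.43  0.74]
64.5 [626.   12.5  30.3] fx [-0.93  0.79]
54 [630.2  12.7  31.3] fx [3.27 0.58]
plane [5.000e-03 6.000e-04 6.488e+01]
```

The ring lies level, already 0.6 mm down in the recess over the bore. I'll press it.

>>> play_rows([
  [22,-0.3,-35],
  [22,-0.2,-35],
  [0,0,-30],
  [0,0,-25],
  [0,0,-12],
  [0,0,-6],
  [0,0,0],
  [0,0,0],
], yaw=[0,0,0,0,0,0,0,0], gripper=0.73)

```text
t: 30.75
ee_pos: [625.7, 12.0, 49.9]
orientation: [-0.158, 3.137, -0.0]
ft_force: [0.7, 0.3, 0.9]
width: 23.9
grasp_force: 0.0
```

```bash
python3 - <<'E'
from h import *
st()
E
```

```text
t 30.75 tcp [625.66  12.02  49.94] fx [-1.31  0.35] yang 95.75 F [0.67 0.31 0.91] w 23.9
```

>>> play_rows([
  [1,0.1,-3],
  [0,0,-2.5],
  [0,0,-1.5],
  [0,0,-1.3],
  [0,0,-1.3],
  [0,0,0],
], yaw=[0,0,0,0,0,0])

```text
t: 31.25
ee_pos: [626.7, 12.1, 40.1]
orientation: [-0.158, 3.137, -0.0]
ft_force: [-0.5, -0.4, 4.0]
width: 23.4
grasp_force: 1.8
```

>>> play_rows([
  [0,0,-1.2],
  [0,0,-1.2],
  [0,0,-1.2],
  [0,0,-1.2],
  [0,0,-1.2],
  [0,0,0],
], yaw=[0,0,0,0,0,0])

```text
t: 31.75
ee_pos: [626.7, 12.1, 34.1]
orientation: [-0.158, 3.137, -0.0]
ft_force: [-0.7, -1.4, 4.5]
width: 23.5
grasp_force: 2.2
```

>>> play_rows([
  [0,0,-1.2],
  [0,0,-1.2],
  [0,0,-1],
  [0,0,-0.5],
  [0,0,0],
], yaw=[0,0,0,0,0])

```text
t: 32.17
ee_pos: [626.8, 12.1, 30.3]
orientation: [-0.158, 3.137, -0.0]
ft_force: [-0.3, -0.6, 4.8]
width: 23.2
grasp_force: 2.5
```

>>> play_rows([
  [0,0,-0.5],
  [0,0,0],
], yaw=[0,0])

```text
t: 32.33
ee_pos: [626.8, 12.1, 30.0]
orientation: [-0.158, 3.137, -0.0]
ft_force: [-1.9, 0.4, 6.6]
width: 23.9
grasp_force: 3.7
```

>>> play_rows([
  [0,0,-0.4],
  [0,0,0],
], yaw=[0,0])

```text
t: 32.5
ee_pos: [626.8, 12.1, 30.0]
orientation: [-0.158, 3.136, -0.0]
ft_force: [-3.2, -0.2, 11.0]
width: 23.6
grasp_force: 5.3
```

Hard bottom reached at z 30.0. I'll build up to about 20 N and hold.

>>> play_rows([
  [0,0,-0.5],
  [0,0,0],
  [0,0,0],
], yaw=[0,0,0])

```text
t: 32.75
ee_pos: [626.9, 12.2, 29.9]
orientation: [-0.158, 3.136, -0.0]
ft_force: [-4.7, 0.4, 13.9]
width: 23.6
grasp_force: 7.1
```

>>> play_rows([
  [0,0,-0.3],
  [0,0,0],
  [0,0,0],
], yaw=[0,0,0])

```text
t: 33.0
ee_pos: [626.9, 12.1, 29.9]
orientation: [-0.158, 3.136, -0.0]
ft_force: [-4.9, -0.3, 16.8]
width: 23.3
grasp_force: 8.3
```

>>> play_rows([
  [0,0,-0.4],
  [0,0,0],
  [0,0,0],
  [0,0,0],
  [0,0,0],
  [0,0,0],
  [0,0,0],
  [0,0,0],
], yaw=[0,0,0,0,0,0,0,0])

```text
t: 33.67
ee_pos: [627.0, 12.1, 29.9]
orientation: [-0.158, 3.136, -0.0]
ft_force: [-6.3, -0.0, 18.8]
width: 23.9
grasp_force: 9.7
```

>>> play_rows([
  [0,0,0],
  [0,0,0],
  [0,0,0],
  [0,0,0],
  [0,0,0],
  [0,0,0],
], yaw=[0,0,0,0,0,0])

```text
t: 34.17
ee_pos: [626.9, 12.1, 29.9]
orientation: [-0.158, 3.136, -0.0]
ft_force: [-5.5, 0.1, 19.0]
width: 23.7
grasp_force: 9.7
```

>>> play_rows([
  [0,0,4],
  [0,0,20],
  [-10,0,40],
  [-15,0,40],
  [-15,0,40],
  [0,0,15],
  [0,0,0],
  [0,0,0],
], yaw=[0,0,0,0,0,0,0,0])

```text
t: 34.83
ee_pos: [587.6, 12.1, 185.4]
orientation: [-0.158, 3.135, -0.0]
ft_force: [-0.2, -0.3, -0.7]
width: 24.0
grasp_force: 0.0
```

```bash
python3 chk.py; python3 - <<'E'
from h import *
p=viewer.get_image('top')
for n in('loupe','eraser','ring'):
    for r in models.look_for(p,n)[:1]: print(n,np.round(r['bbox']),round(r['conf'],2))
E
```

```text
t 34.83 tcp [587.6   12.13 185.38] fx [-39.18   4.18] yang 95.75 F [-0.18 -0.31 -0.66] w 24.0
ring 1705 53.61
front 857 53.41
rear 759 53.61
deckring 2879 53.83
[ 285  232   68   65 2895]
66 [621.6  12.1  29.1] fx [-5.34  0.83]
64.5 [622.1  12.1  29.2] fx [-4.85  0.78]
54 [626.1  12.4  30.2] fx [-0.84  0.68]
plane 53.45359613882886
eraser [300. 177.  26.  23.] 0.78
ring [253. 198.  23.  25.] 0.46
```

```bash
python3 -c "
from workcell import ticket
print(ticket.close_job())"
```

```text
the job is handed in; nothing more can be done
None
```

The job is handed in: spacer, lens and ring are stacked in that order with the table at its hard bottom. The ring is flush to about 0.2 mm and was held at about 19 N for roughly a second. I saw no press over 20 N in the readings, it took about 35 s, and my first pass over the spacer missed it because the fingertips sit 24 mm above the reported TCP.

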